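Shift the driving exhibit's lever into the yellow gear

TASK

The lever of the driving exhibit has been left in the middle of its H-gate: push it with your fingertips through the gate and fully home into the slot marked with the yellow dot, so that the exhibit starts on the yellow film, without putting it into the red, blue or green slot on the way. Just push, gently: do not pinch the knob or pull it up. Leave the other things on the table where they are.

Things in the scene. Friction and masses are not known exactly. Their poses are not given: they have to be found in the camera images.
- shifter: H-pattern gear shifter screwed to a plywood plinth (260 x 190 x 18 mm), fixed to the table. Origin: middle of the plinth's underside, on the table. Its x axis points away from the robot (turned up to 0.4 rad either way), y to its left, z up. The gate plate's walls, rubber-buffered at the slot ends, stop the lever; friction alone holds it wherever it is left (no spring)
- gate_center (a point): Centre of the top face of the level aluminium gate plate (120 x 100 x 4 mm), 137 mm up; axes as the shifter's. A cross channel along y at x = 0 joins three slots along x at y = -24, 0, +24 mm, each open both ways: six ends. All are 14 mm wide, with round-nosed tongues between; the lever's 10 mm rod changes slots only along the channel. Middle ends: white dots; corners: coloured
- pivot (a point): The lever's pivot, 45 mm above the table, straight below gate_center; axes as the shifter's. The rod leans about this point
- lever_fore (a joint): Lean of the lever along the shifter's x, rad: 0 in the cross channel, plus = to +x (away from the robot), +0.27 to +0.28 (or minus) fully home, rod against the slot's end; pressing on there costs about 4 N per mm at the knob. The rod passes along the channel only within about 0.02 of 0. Starts anywhere from -0.25 to 0.25. Takes about 4 N at the knob to move
- lever_side (a joint): Lean of the lever along the shifter's y, rad: 0 = middle slot (starts there), plus = to +y (left). 0.25 to 0.29 (or minus) in line with the outer slots; the end of the cross channel is met at about 0.28, still in line. Pressing on there costs about 4 N per mm at the knob. Takes about 3 N at the knob to move
- knob_lift (a joint): How far the knob is pulled up along the rod, m: 0 = down on its seat, 0.015 at most. A spring of about 12 N holds it down (the reverse release of such levers, not used here)
- knob_center (a point): Centre of the lever's black ball knob, 46 mm across, to be pushed on its side. On the rod's axis 195 mm from the pivot: 240 mm above the table upright, 7 mm lower at full lean one way, 13 mm lower in a corner slot; it goes about 50 mm along x and along y from upright to a corner. Below the ball a 22 mm collar, then bare rod down to the plate
- lever_gate (a point): Point on the rod's axis 90 mm from the pivot, where the rod passes through the gate plate; horizontally about 20 mm from a corner slot's dot with the lever fully home in that slot, about 43 mm from it in the cross channel beside that slot
- dot_yellow: The yellow sticker dot, 19 mm across, flat on the gate plate just outside the closed end of one of the four corner slots, 43.5 mm along x and 24 mm along y from gate_center; origin at its centre. Which corner has which colour changes; it only marks its slot
- dot_red: The red sticker dot, 19 mm across, flat on the gate plate just outside the closed end of one of the four corner slots, 43.5 mm along x and 24 mm along y from gate_center; origin at its centre. Which corner has which colour changes; it only marks its slot
- dot_blue: The blue sticker dot, 19 mm across, flat on the gate plate just outside the closed end of one of the four corner slots, 43.5 mm along x and 24 mm along y from gate_center; origin at its centre. Which corner has which colour changes; it only marks its slot
- dot_green: The green sticker dot, 19 mm across, flat on the gate plate just outside the closed end of one of the four corner slots, 43.5 mm along x and 24 mm along y from gate_center; origin at its centre. Which corner has which colour changes; it only marks its slot
- tape_roll: Bystander, loose, beside the shifter: roll of cream masking tape lying flat, 90 mm across, 24 mm high; origin at the middle of its underside
- glue: Bystander, loose, beside the shifter: white plastic glue bottle with an orange cap, 52 mm across, 120 mm high; origin at the middle of its underside
- mug: Bystander, loose, beside the shifter: blue mug, 76 mm across, 85 mm high; origin at the middle of its underside
- phone: Bystander, loose, beside the shifter: black phone lying flat, 150 x 74 x 9 mm; origin at the middle of its underside
- screwdriver: Bystander, loose, beside the shifter: red-handled screwdriver lying down, 190 mm long; origin at the middle of its underside
- ink_jar: Bystander, loose, beside the shifter: green ink jar with a black cap, 56 mm across, 60 mm high; origin at the middle of its underside
- brush: Bystander, loose, beside the shifter: paint brush lying down, 200 mm long; origin at the middle of its underside

How it is judged:
At the end, for the whole second after the job is handed in: The lever rests fully home in the yellow dot's slot: the rod's point at the gate plate is within 24 mm of the dot's centre horizontally (about 20 mm when hard against the slot's end, so the knob may stand about 8 mm short), lever still, knob down on its seat (less than 3 mm up) (horizontal distance between lever_gate and dot_yellow below 0.024 m and velocity of joint lever_fore between -0.05 and 0.05 rad/s and velocity of joint lever_side between -0.05 and 0.05 rad/s and value of joint knob_lift below 0.003 m); the robot touches nothing.
It fails at once if the lever is put into the red, blue or green slot (the rod's point at the gate plate comes within 26 mm of that dot, three quarters of the way in) (horizontal distance between lever_gate and dot_red below 0.026 m or horizontal distance between lever_gate and dot_blue below 0.026 m or horizontal distance between lever_gate and dot_green below 0.026 m).
It fails at once if the knob is pulled up by more than 6 mm (value of joint knob_lift above 0.006 m).
It fails at once if the fingers press on the shifter with more than 38 N (a pinch, or a shove far beyond what the lever needs) (contact force between the fingers and shifter above 38 N).
It fails at once if a bystander is moved by more than 20 mm or picked up (distance of any of tape_roll, glue, mug, phone, screwdriver, ink_jar, brush from where it was at the start of the episode above 0.02 m).
It also fails if it takes over 61 s, if anything falls off the work surface, if the arm or the gripper's body presses on something with over 40 N, if the wrist force passes 120 N, or if a joint passes its speed limit or range.

ROBOT

A 6-joint arm with a two-finger parallel gripper is mounted at the origin on the work surface. World frame = base frame: x ahead of the robot, y to its left, z up, the work surface at z = 0. Lengths are in m, angles in rad, forces in N, time in s.
With the tool pointing down it reaches from about 0.275 to 0.775 m from the base axis. Payload 14.6 kg.
Tool frame: the origin (TCP) lies on the centre line of the jaws, within the pads' length; the fingertips stand 17 mm ahead of it and the grasp point (between the pads) lies 2 mm behind it; z points along the fingers, y is the direction in which the jaws open and shut (so a half turn about z gives the same grasp; the last joint's range is limited). The gripper opens to 85 mm and grips with 20 to 120 N. Pads are 22 mm wide; open, the fingers measure 114 mm over their backs; the gripper's body (76 mm by 85 mm) begins 54 mm behind the grasp point. The pads swing forward as they close: fully open they stand 13 mm farther back than shut.
Start: joints at [-1.463, 0.263, -0.048, 1.259, 0, 1.415], TCP at [0.136, -0.507, 0.227] pointing down, gripper open.
Joint ranges: [-2.65, 2.65], [-0.89, 1.7], [-1.18, 1.37], [-2.13, 2.11], [-1.35, 1.29], [-3.14, 3.14]. Speed limits (rad/s): [1.89, 1.89, 2.57, 2.79, 3.14, 3.14].

INTERFACE

Orientations are given as a rotation vector (axis times angle).
In Python, from station import telemetry, viewer, workorder gives the robot as it stands. The module is installed in compiled form; this text tells all that it offers.
- The arm moves only by the tool send_rows, never from a script. Its argument "commands" is a list of rows, each a list of 3 entries, a list of its own where there are three numbers: the turn, a rotation vector about the tool's x, y, z in degrees, then the shift along the tool's x, y, z in mm, then the finger opening in mm, from 0 to 85.4. In form: [[[wx, wy, wz], [dx, dy, dz], jaw], ...]. A call has 1 to 10 rows; each row shifts and turns the pose as measured when the row begins, along the tool's axes as they then stand; what a row does not reach is not made up. A row lasts 1/12 s, in which the tool goes at most 41.7 mm and 7.16 degrees, less where a joint would pass 70% of its speed; a pose out of reach is approached as far as the arm can. A call is refused whole if a number of a shift passes 41.7 or a number of a turn 7.16, either way. A call with a gripper value outside its range is refused whole. The fingers move at their own pace and stop on an object; the grip force is fixed at half the most. Time passes only in rows, so rows that do not move let the fingers close. It gives the time, the measured TCP pose, the force and the opening at its end, in the units of the state.
- telemetry.read_state(): the state, without advancing time (a new reading comes with each control period).
- viewer.snapshot(name): name is "side" or "top" or "wrist"; returns the picture (420x560x3 uint8, blue, green, red); there is no depth.
- viewer.calibration(name): a dict with "K" (3x3 intrinsics, pixels), "D" ([k1, k2, p1, p2, k3] as OpenCV has them; the pictures are not rectified), "rvec" (rotation vector, rad) and "tvec" (3), from world to camera coordinates, as OpenCV has them; the wrist camera has in their place "tool_from_camera" (4x4, takes a point from camera to tool coordinates, whose origin is the TCP and whose axes are the flange's). Camera axes: x right, y down, z forward; pixel columns grow to the right and rows downward; lengths in m; the calibration is good to about 2 mm. A picture is of the moment at which its call begins: read the wrist's pose just before it. calibration takes no time and is no camera call.
- workorder.finish_job(): hands the job in, once; it reports no verdict.
The state is a dict: "time_s": time; "joint_pos": joint angles; "qvel": joint speeds; "joint_efforts": joint torques, N m; "ee_pos": TCP position; "orientation": TCP orientation; "force": force on the tool from outside, world axes, zero at the start; "moment": the same for the moment, N m; "grip_width": opening from 0.0 (shut) to 1.0 (fully open).
Only numpy, scipy, OpenCV 4.12 (cv2) and the standard library are available. Lean on these libraries where they do the work, as an engineer would, in place of code of your own. Each camera call takes 0.05 s, during which the arm holds its last target. There are 200 camera calls.

## Working session

There is one attempt and no reset: what is moved stays moved. The work goes in short steps, Python scripts to look and compute and a tool call to move; the robot and the scene stay as the last step left them, time stands still between calls to the robot, and variables do not carry over. Pictures are saved under pics/ and viewed, about 8 in all and at most 12, crops included, and the job is handed in when it is done.

Besides the shell and the picture viewer there is one more tool, called after ">>>" by a JSON object that holds its "op" and its "data", one argument or row to a line. send_rows: Moves the arm, as the interface text tells. Its arguments: {"type":"object","properties":{"commands":{"type":"array"}},"required":["commands"]}

```bash
mkdir -p pics; python3 - <<'E'
from station import telemetry, viewer
import cv2, json, numpy as np
s=telemetry.read_state(); print({k:np.round(v,3).tolist() for k,v in s.items()})
a=viewer.snapshot("side"); b=viewer.snapshot("top")
cv2.imwrite("pics/side0.png",a); cv2.imwrite("pics/top0.png",b)
for n in("side","top","wrist"): print(n,{k:np.round(v,4).tolist() for k,v in viewer.calibration(n).items()})
E
```

```text
{'time_s': 0.0, 'joint_pos': [-1.463, 0.264, -0.049, 1.259, 0.0, 1.416], 'qvel': [0.001, 0.0, -0.002, 0.001, -0.0, 0.0], 'joint_efforts': [0.001, -63.762, 38.456, 0.014, -0.0, 0.0], 'ee_pos': [0.136, -0.507, 0.226], 'orientation': [-3.113, -0.411, -0.0], 'force': [-0.229, 0.27, -0.876], 'moment': [0.029, -0.102, 0.013], 'grip_width': 0.998}
side {'K': [[381.5672, 0.0, 279.895], [0.0, 381.5672, 211.2142], [0.0, 0.0, 1.0]], 'D': [-0.037, 0.0, 0.0, 0.0, 0.0], 'rvec': [0.4977, -2.7847, 1.0361], 'tvec': [0.5786, 0.2312, 0.7409]}
top {'K': [[458.5754, 0.0, 280.3083], [0.0, 458.5754, 215.7584], [0.0, 0.0, 1.0]], 'D': [0.0055, 0.0, 0.0, 0.0, 0.0], 'rvec': [2.1914, -2.1588, 0.1162], 'tvec': [0.0247, 0.6187, 1.0036]}
wrist {'K': [[375.8951, 0.0, 281.1894], [0.0, 375.8951, 206.522], [0.0, 0.0, 1.0]], 'D': [0.0181, 0.0, 0.0, 0.0, 0.0], 'tool_from_camera': [[0.0005, -0.964, -0.2658, 0.0675], [1.0, 0.0005, 0.0, 0.0001], [0.0001, -0.2658, 0.964, -0.1471], [0.0, 0.0, 0.0, 1.0]]}
```

View pics/top0.png

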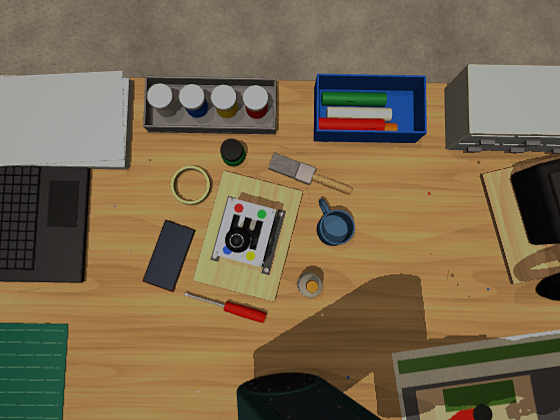

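View pics/side0.png

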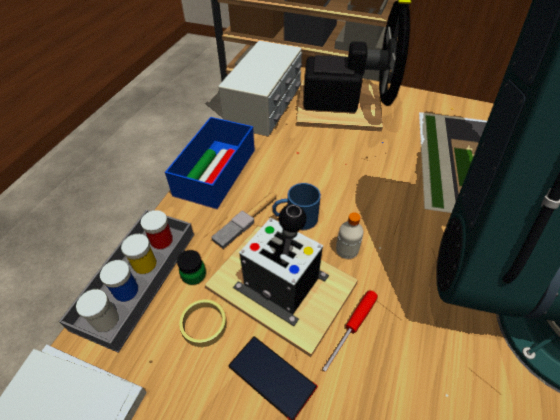

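The top view shows the plate with red at (239,208), green at (262,214), blue at (228,250), yellow at (250,256) and the knob near (238,240). The side view has the knob at about (292,218). Yellow is the near-right corner (-x, -y). Next I measure the dots and the knob.

```bash
cat > h.py <<'E'
import cv2, numpy as np
from station import viewer, telemetry
from scipy.spatial.transform import Rotation as R
def ray(name,uv,T=None):
    c=viewer.calibration(name); p=cv2.undistortPoints(np.array([[uv]],float),np.array(c["K"]),np.array(c["D"]))[0,0]
    d=np.r_[p,1]; d/=np.linalg.norm(d)
    if name=="wrist":
        M=np.array(c["tool_from_camera"]); Rt=R.from_rotvec(T[1]).as_matrix()
        return Rt@M[:3,3]+T[0], Rt@M[:3,:3]@d
    Rm=cv2.Rodrigues(np.array(c["rvec"]))[0]
    return -Rm.T@np.array(c["tvec"]).ravel(), Rm.T@d
def plane(r,z): o,d=r; return o+d*(z-o[2])/d[2]
def cross(r1,r2):
    A=np.c_[r1[1],-r2[1]]; t=np.linalg.lstsq(A,r2[0]-r1[0],rcond=None)[0]
    a=r1[0]+t[0]*r1[1]; b=r2[0]+t[1]*r2[1]; return (a+b)/2,np.linalg.norm(a-b)
H={"red":[(0,8),(172,180)],"yellow":[(22,34)],"green":[(50,85)],"blue":[(105,130)]}
def dots(img,roi):
    x0,y0,x1,y1=roi; h=cv2.cvtColor(img[y0:y1,x0:x1],cv2.COLOR_BGR2HSV); out={}
    for k,rs in H.items():
        m=sum(cv2.inRange(h,(a,150,80),(b,255,255)) for a,b in rs)
        n,_,st,ce=cv2.connectedComponentsWithStats(m)
        if n>1:
            i=1+np.argmax(st[1:,4]); out[k]=(ce[i]+[x0,y0],st[i,4])
    return out
E
python3 - <<'E'
from h import *
t=cv2.imread("pics/top0.png"); s=cv2.imread("pics/side0.png")
D=dots(t,(220,198,280,270)); P={k:plane(ray("top",v[0]),.137) for k,v in D.items()}
for k in P: print("top",k,D[k],P[k].round(4))
D=dots(s,(240,222,325,285))
for k in D: print("side",k,D[k],plane(ray("side",D[k][0]),.137).round(4))
tt=cv2.resize(t[195:275,205:300],None,fx=5,fy=5,interpolation=cv2.INTER_CUBIC)
ss=cv2.resize(s[195:300,235:330],None,fx=4,fy=4,interpolation=cv2.INTER_CUBIC)
o=np.zeros((420,475+380,3),np.uint8); o[:400,:475]=tt; o[:420,475:]=ss
cv2.imwrite("pics/c1.png",cv2.resize(o,(800,393)))
E
```

```text
top red (array([238.43636364, 207.67272727]), np.int32(55)) [0.6229 0.1197 0.137 ]
top yellow (array([250.13793103, 255.5       ]), np.int32(58)) [0.5269 0.094  0.137 ]
top green (array([261.32727273, 213.56363636]), np.int32(55)) [0.6116 0.0732 0.137 ]
top blue (array([226.36363636, 250.09090909]), np.int32(44)) [0.537  0.1418 0.137 ]
side red (array([254.18181818, 246.43636364]), np.int32(55)) [0.6226 0.1205 0.137 ]
side yellow (array([307.93220339, 250.33898305]), np.int32(59)) [0.5263 0.0946 0.137 ]
side green (array([269.41860465, 229.53488372]), np.int32(43)) [0.6106 0.0737 0.137 ]
side blue (array([293.76190476, 268.80952381]), np.int32(63)) [0.5378 0.1412 0.137 ]
```

View pics/c1.png

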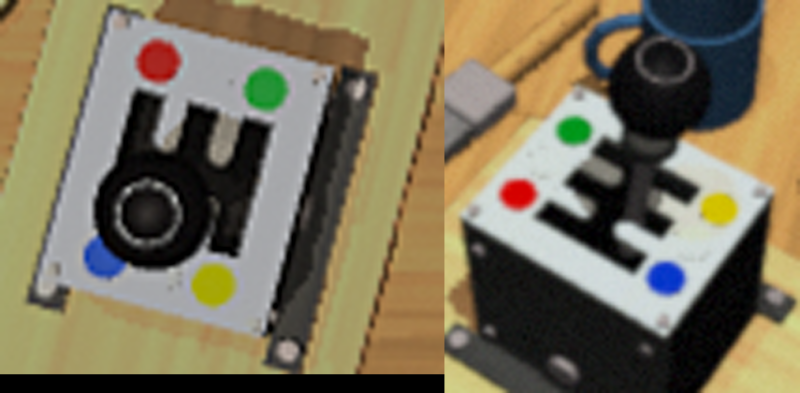

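The crop puts the knob at top (237.7,239.9) and side (292.6,218.5). The rod leans towards the robot in the middle slot. I intersect the two rays next.

```bash
cat >> h.py <<'E'
C=np.array([.5745,.1073]); yaw=-.250
Rz=np.array([[np.cos(yaw),-np.sin(yaw)],[np.sin(yaw),np.cos(yaw)]])
def loc(p): return Rz.T@(np.array(p)[:2]-C)
def wor(q): return C+Rz@np.array(q)
E
python3 - <<'E'
from h import *
k,e=cross(ray("top",(237.7,239.9)),ray("side",(292.6,218.5))); q=loc(k)
print("knob",k.round(4),e,"local",q.round(4),"lean",np.arctan2(q,k[2]-.045))
for n,v in {"red":(.6228,.120),"yel":(.5266,.0943),"grn":(.6111,.0735),"blu":(.5374,.1415)}.items(): print(n,loc(v).round(4))
s=telemetry.read_state(); print(R.from_rotvec(s["orientation"]).as_matrix().round(3))
from scipy.spatial.transform import Rotation
E
```

```text
knob [0.5529 0.1112 0.2363] 0.00091529993686259 local [-0.0219 -0.0016] lean [-0.11384119 -0.00840562]
red [0.0437 0.0243]
yel [-0.0432 -0.0244]
grn [ 0.0438 -0.0237]
blu [-0.0444  0.024 ]
[[ 0.966  0.26  -0.   ]
 [ 0.26  -0.966  0.001]
 [ 0.    -0.001 -1.   ]]
```

Lever fore is about -0.11 rad and side about 0. Plan: with the fingers shut, push +x to the channel, then -y, then -x. First I rise and turn so that tool x lies along the shifter's +y and tool y along its +x.

>>> {"op": "send_rows", "data": {
  "commands": [
    [[0, 0, -6.5], [0, 0, -17], 0],
    [[0, 0, -6.5], [0, 0, -17], 0],
    [[0, 0, -6.5], [0, 0, -17], 0],
    [[0, 0, -6.5], [0, 0, -17], 0],
    [[0, 0, -6.5], [0, 0, -17], 0],
    [[0, 0, -6.5], [0, 0, -17], 0],
    [[0, 0, -6.5], [0, 0, -17], 0],
    [[0, 0, -6.5], [0, 0, -17], 0],
    [[0, 0, -6.5], [0, 0, -17], 0],
    [[0, 0, -2], [0, 0, 0], 0]
  ]
}}

```text
time_s: 0.93
ee_pos: [0.1361, -0.5047, 0.3828]
orientation: [-2.427, -1.981, -0.009]
force: [0.3, 0.1, -0.2]
grip_width: 0.001
```

>>> {"op": "send_rows", "data": {
  "commands": [
    [[0, 0, 0], [39, 10, 0], 0],
    [[0, 0, 0], [39, 10, 0], 0],
    [[0, 0, 0], [39, 10, 0], 0],
    [[0, 0, 0], [39, 10, 0], 0],
    [[0, 0, 0], [39, 10, 0], 0],
    [[0, 0, 0], [39, 10, 0], 0],
    [[0, 0, 0], [39, 10, 0], 0],
    [[0, 0, 0], [39, 10, 0], 0],
    [[0, 0, 0], [39, 10, 0], 0],
    [[0, 0, 0], [0, 0, 0], 0]
  ]
}}

```text
time_s: 1.77
ee_pos: [0.2953, -0.1677, 0.3829]
orientation: [-2.423, -1.977, -0.015]
force: [-0.2, -1.6, 0.1]
grip_width: -0.001
```

```bash
cat >> h.py <<'E'
def go(q,z):
    "remaining move in tool mm / deg to put the TCP at shifter-local q, height z, yaw 1.32, pointing down"
    s=telemetry.read_state(); Rt=R.from_rotvec(s["orientation"])
    tgt=np.r_[wor(q),z]; y=np.pi/2+yaw
    Rd=R.from_matrix(np.array([[np.cos(y),np.sin(y),0],[np.sin(y),-np.cos(y),0],[0,0,-1]]))
    print("t",round(s["time_s"],2),"local",(loc(s["ee_pos"])*1e3).round(1),"z",round(s["ee_pos"][2],4),"move",(Rt.inv().apply(tgt-s["ee_pos"])*1e3).round(1),"turn",np.degrees((Rt.inv()*Rd).as_rotvec()).round(2),"F",(Rz.T@np.array(s["force"][:2])).round(1),round(s["force"][2],1),"grip",round(s["grip_width"],2))
E
python3 -c "
from h import *
go((-.085,0),.3)"
```

```text
t 1.77 local [-202.4 -335.6] z 0.3829 move [328.2 133.7  87.6] turn [-0.3  -0.93  2.74] F [ 0.3 -1.6] 0.1 grip -0.0
```

>>> {"op": "send_rows", "data": {
  "commands": [
    [[0, 0, 2.7], [36, 14.5, 0], 0],
    [[0, 0, 0], [36, 14.5, 0], 0],
    [[0, 0, 0], [36, 14.5, 0], 0],
    [[0, 0, 0], [36, 14.5, 0], 0],
    [[0, 0, 0], [36, 14.5, 0], 0],
    [[0, 0, 0], [36, 14.5, 0], 0],
    [[0, 0, 0], [36, 14.5, 0], 0],
    [[0, 0, 0], [36, 14.5, 0], 0],
    [[0, 0, 0], [36, 14.5, 0], 0],
    [[0, 0, 0], [0, 0, 0], 0]
  ]
}}

```text
time_s: 2.6
ee_pos: [0.5028, 0.1265, 0.3843]
orientation: [-2.468, -1.92, -0.01]
force: [0.3, -0.4, -0.5]
grip_width: 0.003
```

```bash
python3 -c "
from h import *
go((-.085,0),.3)"
```

```text
t 2.6 local [-74.3   0.8] z 0.3843 move [ -2.  -10.1  84.4] turn [-0.45 -0.81  0.11] F [ 0.4 -0.3] -0.5 grip 0.0
```

>>> {"op": "send_rows", "data": {
  "commands": [
    [[-0.4, -0.8, 0], [-1, -10, 20], 0],
    [[0, 0, 0], [0, 0, 22], 0],
    [[0, 0, 0], [0, 0, 21], 0],
    [[0, 0, 0], [0, 0, 21], 0],
    [[0, 0, 0], [0, 0, 20], 0],
    [[0, 0, 0], [0, 0, 20], 0],
    [[0, 0, 0], [0, 0, 20], 0],
    [[0, 0, 0], [0, 0, 5], 0],
    [[0, 0, 0], [0, 0, 0], 0]
  ]
}}

```text
time_s: 3.35
ee_pos: [0.4921, 0.131, 0.2255]
orientation: [-2.47, -1.936, 0.008]
force: [0.5, -0.0, 0.1]
grip_width: -0.002
```

```bash
python3 -c "
from h import *
go((-.085,0),.235)
i=viewer.snapshot('wrist'); j=viewer.snapshot('side')
cv2.imwrite('pics/w1.png',np.hstack([cv2.resize(i,(400,300)),cv2.resize(j[150:310,190:400],(400,300))]))"
```

```text
t 3.35 local [-85.7   2.6] z 0.2255 move [-2.7  0.6 -9.5] turn [-0.33  0.13  0.48] F [0.5 0.1] 0.1 grip -0.0
```

View pics/w1.png

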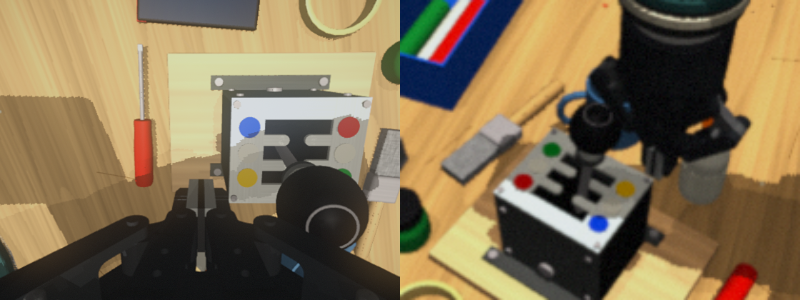

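The wrist view shows the knob at (320,210) in the left half, beside the shut fingertips at (200,190), and nothing is in contact. The linkage flares out higher up, so I raise the tips a little and then approach.

>>> {"op": "send_rows", "data": {
  "commands": [
    [[-0.3, 0, 0.5], [-4, 0, -17], 0],
    [[0, 0, 0], [0, 6, 0], 0],
    [[0, 0, 0], [0, 6, 0], 0],
    [[0, 0, 0], [0, 5, 0], 0],
    [[0, 0, 0], [0, 0, 0], 0]
  ]
}}

```text
time_s: 3.87
ee_pos: [0.5117, 0.1227, 0.2488]
orientation: [2.477, 1.923, 0.007]
force: [-0.9, 0.1, -0.1]
grip_width: -0.002
```

```bash
python3 -c "
from h import *
go((-.066,-.001),.242)"
```

```text
t 3.87 local [-64.7  -0.6] z 0.2488 move [-0.4 -1.4  6.8] turn [ 0.41 -0.02 -0.02] F [-0.9 -0.1] -0.1 grip -0.0
```

>>> {"op": "send_rows", "data": {
  "commands": [
    [[0.4, 0, 0], [0, 0, 5], 0],
    [[0, 0, 0], [0, 2, 0], 0],
    [[0, 0, 0], [0, 2, 0], 0],
    [[0, 0, 0], [0, 0, 0], 0]
  ]
}}

```text
time_s: 4.2
ee_pos: [0.5161, 0.1216, 0.2426]
orientation: [-2.48, -1.926, 0.002]
force: [-0.2, 1.0, -0.2]
grip_width: -0.003
```

>>> {"op": "send_rows", "data": {
  "commands": [
    [[0, 0, 0], [0, 2, 0], 0],
    [[0, 0, 0], [0, 2, 0], 0],
    [[0, 0, 0], [0, 0, 0], 0]
  ]
}}

```text
time_s: 4.45
ee_pos: [0.5201, 0.1206, 0.2423]
orientation: [-2.48, -1.926, 0.002]
force: [0.9, 0.8, -0.4]
grip_width: -0.001
```

```bash
python3 -c "
from h import *
go((-.037,-.001),.242)"
```

```text
t 4.45 local [-56.   -0.5] z 0.2423 move [-0.4 19.   0.3] turn [-0.14  0.01 -0.01] F [0.6 1. ] -0.4 grip -0.0
```

>>> {"op": "send_rows", "data": {
  "commands": [
    [[0, 0, 0], [0, 2, 0], 0],
    [[0, 0, 0], [0, 2, 0], 0],
    [[0, 0, 0], [0, 0, 0], 0]
  ]
}}

```text
time_s: 4.7
ee_pos: [0.5243, 0.1196, 0.2424]
orientation: [-2.48, -1.926, 0.002]
force: [0.4, -0.1, -0.4]
grip_width: -0.005
```

>>> {"op": "send_rows", "data": {
  "commands": [
    [[0, 0, 0], [0, 2, 0], 0],
    [[0, 0, 0], [0, 2, 0], 0],
    [[0, 0, 0], [0, 0, 0], 0]
  ]
}}

```text
time_s: 4.95
ee_pos: [0.5279, 0.1187, 0.2425]
orientation: [-2.479, -1.926, 0.003]
force: [-2.7, 1.0, 3.5]
grip_width: 0.003
```

>>> {"op": "send_rows", "data": {
  "commands": [
    [[0, 0, 0], [0, 2, 0], 0],
    [[0, 0, 0], [0, 2, 0], 0],
    [[0, 0, 0], [0, 0, 0], 0]
  ]
}}

```text
time_s: 5.2
ee_pos: [0.5317, 0.1178, 0.2431]
orientation: [-2.478, -1.926, 0.003]
force: [-2.9, 0.8, 3.8]
grip_width: -0.002
```

```bash
python3 -c "
from h import *
go((-.037,-.001),.242)
i=viewer.snapshot('wrist'); j=viewer.snapshot('top'); k=viewer.snapshot('side')
cv2.imwrite('pics/w2r.png',i)
cv2.imwrite('pics/w2.png',np.hstack([cv2.resize(i,(440,330)),cv2.resize(k[170:290,230:360],(360,330),interpolation=2)]))"
```

```text
t 5.2 local [-44.1  -0.4] z 0.2431 move [-0.6  7.1  1.1] turn [-0.21 -0.03  0.03] F [-3.  0.] 3.8 grip -0.0
```

View pics/w2.png

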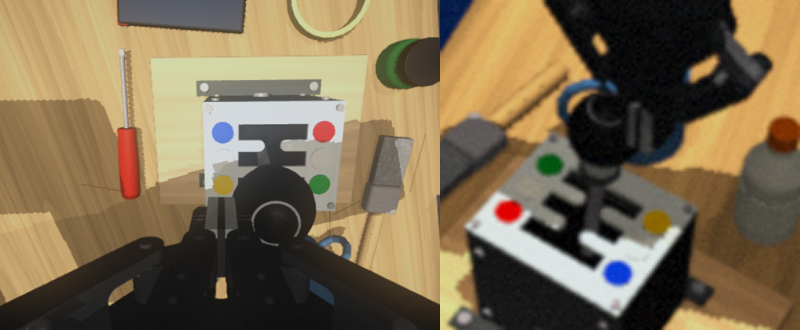

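The fingertips touch the knob, with about 3 N along x. Contact began with the TCP near -49 mm, so the TCP-to-knob offset is about 27.5 mm. I push on to about -31 mm.

>>> {"op": "send_rows", "data": {
  "commands": [
    [[0, 0, 0], [0, 2, 0], 0],
    [[0, 0, 0], [0, 2, 0], 0],
    [[0, 0, 0], [0, 2, 0], 0],
    [[0, 0, 0], [0, 0, 0], 0]
  ]
}}

```text
time_s: 5.68
ee_pos: [0.5377, 0.1164, 0.2439]
orientation: [-2.478, -1.926, 0.001]
force: [-3.7, 0.9, 6.2]
grip_width: -0.005
```

>>> {"op": "send_rows", "data": {
  "commands": [
    [[0, 0, 0], [0, 2, 0], 0],
    [[0, 0, 0], [0, 2, 0], 0],
    [[0, 0, 0], [0, 2, 0], 0],
    [[0, 0, 0], [0, 0, 0], 0]
  ]
}}

```text
time_s: 6.02
ee_pos: [0.5443, 0.1148, 0.2446]
orientation: [-2.478, -1.927, 0.0]
force: [-3.2, 1.4, 5.1]
grip_width: 0.003
```

```bash
python3 -c "
from h import *
go((-.0275,-.001),.242)
i=viewer.snapshot('wrist'); j=viewer.snapshot('top'); k=viewer.snapshot('side')
cv2.imwrite('pics/w3r.png',i);cv2.imwrite('pics/s3r.png',k)
cv2.imwrite('pics/w3.png',np.hstack([cv2.resize(i[160:370,220:460],(400,350),interpolation=2),cv2.resize(k[180:285,240:360],(400,350),interpolation=2)]))"
```

```text
t 6.02 local [-31.2  -0.2] z 0.2446 move [-0.8  3.7  2.6] turn [-0.12 -0.08  0.05] F [-3.5  0.5] 5.1 grip 0.0
```

View pics/w3.png

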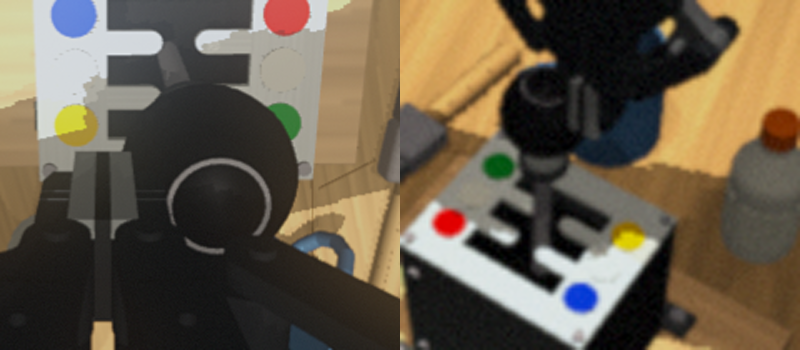

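```bash
python3 -c "
from h import *
s=telemetry.read_state();T=(np.array(s['ee_pos']),np.array(s['orientation']))
rw=ray('wrist',(347.8,262),T); rs=ray('side',(283.8,213.8))
k,e=cross(rw,rs); print(k.round(4),e,loc(k).round(4)); print(loc(plane(rw,.2395)).round(4),loc(plane(rs,.2395)).round(4))
# check dots through wrist
i=cv2.imread('pics/w3r.png')
for n,v in dots(i,(235,155,420,255)).items(): print(n,v,loc(plane(ray('wrist',v[0],T),.137)).round(4))
for y in (-.02,0,.02): pass
"
```

```text
[0.5723 0.1025 0.23  ] 0.0028299660021525097 [-0.0009 -0.0052]
[-0.0018  0.    ] [-0.0063  0.0002]
red (array([391.59090909, 167.32575758]), np.int32(528)) [0.044  0.0249]
yellow (array([265.07051282, 234.88461538]), np.int32(468)) [-0.0427 -0.0241]
```

Estimates of the knob's x: wrist -1.8 mm (dots check within 1 mm), contact offset -3.7, side -6 (coarse). I push about 2.5 mm more, back off, and look with a clear view.

>>> {"op": "send_rows", "data": {
  "commands": [
    [[0, 0, 0], [0, 2.5, 0], 0],
    [[0, 0, 0], [0, 0, 0], 0]
  ]
}}

```text
time_s: 6.33
ee_pos: [0.547, 0.1142, 0.2449]
orientation: [-2.478, -1.927, -0.0]
force: [-3.0, 0.9, 5.1]
grip_width: 0.004
```

>>> {"op": "send_rows", "data": {
  "commands": [
    [[0, 0, 0], [0, -8, 0], 0],
    [[0, 0, 0], [0, -15, 0], 0],
    [[0, 0, 0], [0, -15, 0], 0],
    [[0, 0, 0], [0, -15, -10], 0],
    [[0, 0, 0], [0, -5, -15], 0],
    [[0, 0, 0], [0, 0, -15], 0],
    [[0, 0, 0], [0, 0, -15], 0],
    [[0, 0, 0], [0, 0, 0], 0]
  ]
}}

```text
time_s: 7.0
ee_pos: [0.4881, 0.1284, 0.2996]
orientation: [-2.48, -1.927, 0.002]
force: [0.9, 0.4, 0.2]
grip_width: 0.003
```

```bash
python3 -c "
from h import *
go((-.0275,-.001),.242)
i=viewer.snapshot('wrist'); j=viewer.snapshot('top'); k=viewer.snapshot('side')
cv2.imwrite('pics/w4r.png',i);cv2.imwrite('pics/s4r.png',k);cv2.imwrite('pics/t4r.png',j)
a=cv2.resize(i[120:380,230:490],(400,400),interpolation=2);b=cv2.resize(k[180:280,240:340],(400,400),interpolation=2)
cv2.imwrite('pics/w4.png',np.hstack([a,b]))"
```

```text
t 7.0 local [-88.9  -0.9] z 0.2996 move [-0.1 61.5 57.4] turn [-0.12  0.02  0.01] F [0.8 0.6] 0.2 grip 0.0
```

View pics/w4.png

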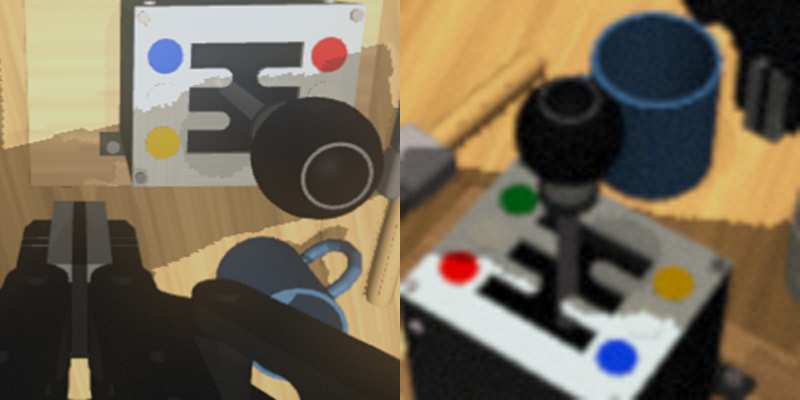

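```bash
python3 -c "
from h import *
s=telemetry.read_state();T=(np.array(s['ee_pos']),np.array(s['orientation']))
rw=ray('wrist',(435.7,222.7),T); rs=ray('side',(282.5,212.6))
k,e=cross(rw,rs); print(k.round(4),e,loc(k).round(4)); print(loc(plane(rw,.240)).round(4),loc(plane(rs,.240)).round(4))
i=cv2.imread('pics/w4r.png')
for n,v in dots(i,(310,130,470,230)).items(): print(n,v,loc(plane(ray('wrist',v[0],T),.137)).round(4))
j=cv2.imread('pics/t4r.png')
"
```

```text
[0.5712 0.1094 0.2424] 0.0013884260607965203 [-0.0037  0.0013]
[-0.002   0.0005] [-0.0033 -0.0004]
red (array([443.51260504, 154.9719888 ]), np.int32(357)) [0.0416 0.025 ]
yellow (array([335.27439024, 212.3597561 ]), np.int32(328)) [-0.0441 -0.0237]
```

The knob is clear at about (-1..-3, 0) mm, inside the channel window of ±4 mm. The views agree after the dot correction. Now I go to the +y side of the knob.

>>> {"op": "send_rows", "data": {
  "commands": [
    [[0, 0, 0], [20, 0, 0], 0],
    [[0, 0, 0], [25, 0, 0], 0],
    [[0, 0, 0], [12, 25, 0], 0],
    [[0, 0, 0], [0, 32, 0], 0],
    [[0, 0, 0], [0, 28, 0], 0],
    [[0, 0, 0], [0, 0, 0], 0],
    [[0, 0, 0], [0, 0, 0], 0]
  ]
}}

```text
time_s: 7.73
ee_pos: [0.5863, 0.1639, 0.2884]
orientation: [-2.476, -1.923, 0.019]
force: [0.4, -1.6, -0.8]
grip_width: 0.003
```

```bash
python3 -c "
from h import *
go((-.00,.057),.236)"
```

```text
t 7.73 local [-2.6 57.7] z 0.2884 move [-0.4  3.3 52.4] turn [-0.74  0.3  -0.  ] F [ 0.8 -1.4] -0.8 grip 0.0
```

>>> {"op": "send_rows", "data": {
  "commands": [
    [[-0.7, 0.3, 0], [0, 2, 15], 0],
    [[0, 0, 0], [0, 0, 15], 0],
    [[0, 0, 0], [0, 0, 15], 0],
    [[0, 0, 0], [0, 0, 4], 0],
    [[0, 0, 0], [0, 0, 0], 0]
  ]
}}

```text
time_s: 8.15
ee_pos: [0.5852, 0.1632, 0.2344]
orientation: [-2.48, -1.925, 0.006]
force: [0.5, 0.7, -0.1]
grip_width: -0.0
```

>>> {"op": "send_rows", "data": {
  "commands": [
    [[0, 0, 0], [-4, 0, 0], 0],
    [[0, 0, 0], [-4, 0, 0], 0],
    [[0, 0, 0], [-3, 0, 0], 0],
    [[0, 0, 0], [0, 0, 0], 0]
  ]
}}

```text
time_s: 8.48
ee_pos: [0.5817, 0.1517, 0.2365]
orientation: [-2.48, -1.926, 0.004]
force: [-0.6, -0.1, 0.1]
grip_width: 0.002
```

```bash
python3 -c "
from h import *
go((-.00,.034),.236)"
```

```text
t 8.48 local [-4.  44.8] z 0.2365 move [-10.8   4.    0.5] turn [-0.15  0.05 -0.  ] F [-0.5 -0.2] 0.1 grip 0.0
```

>>> {"op": "send_rows", "data": {
  "commands": [
    [[0, 0, 0], [-3, 3, 0], 0],
    [[0, 0, 0], [-3, 0, 0], 0],
    [[0, 0, 0], [-2, 0, 0], 0],
    [[0, 0, 0], [-2, 0, 0], 0],
    [[0, 0, 0], [0, 0, 0], 0]
  ]
}}

```text
time_s: 8.9
ee_pos: [0.5829, 0.1397, 0.238]
orientation: [-2.482, -1.926, 0.001]
force: [0.3, -0.5, 0.2]
grip_width: -0.003
```

>>> {"op": "send_rows", "data": {
  "commands": [
    [[0, 0, 0], [-2, 0, 0], 0],
    [[0, 0, 0], [-2, 0, 0], 0],
    [[0, 0, 0], [-2, 0, 0], 0],
    [[0, 0, 0], [0, 0, 0], 0]
  ]
}}

```text
time_s: 9.23
ee_pos: [0.5815, 0.1342, 0.2384]
orientation: [-2.48, -1.926, -0.003]
force: [0.2, 2.5, 0.4]
grip_width: -0.001
```

>>> {"op": "send_rows", "data": {
  "commands": [
    [[0, 0, 0], [-2, 0, 0], 0],
    [[0, 0, 0], [-2, 0, 0], 0],
    [[0, 0, 0], [-2, 0, 0], 0],
    [[0, 0, 0], [0, 0, 0], 0]
  ]
}}

```text
time_s: 9.57
ee_pos: [0.5801, 0.1283, 0.2387]
orientation: [-2.48, -1.927, -0.005]
force: [0.7, 2.4, 1.1]
grip_width: -0.001
```

```bash
python3 -c "
from h import *
go((-.00,-.017),.236)"
```

```text
t 9.57 local [ 0.2 21.7] z 0.2387 move [-38.7  -0.2   2.5] turn [ 0.05 -0.17  0.02] F [0.1 2.5] 1.1 grip -0.0
```

>>> {"op": "send_rows", "data": {
  "commands": [
    [[0, 0, 0], [-2, 0, 0], 0],
    [[0, 0, 0], [-2, 0, 0], 0],
    [[0, 0, 0], [-2, 0, 0], 0],
    [[0, 0, 0], [-2, 0, 1], 0],
    [[0, 0, 0], [0, 0, 0], 0]
  ]
}}

```text
time_s: 9.98
ee_pos: [0.578, 0.1197, 0.2379]
orientation: [-2.48, -1.927, -0.006]
force: [0.2, 2.2, 2.0]
grip_width: 0.0
```

>>> {"op": "send_rows", "data": {
  "commands": [
    [[0, 0, 0], [-2, 0, 0], 0],
    [[0, 0, 0], [-2, 0, 0], 0],
    [[0, 0, 0], [-2, 0, 0], 0],
    [[0, 0, 0], [-2, 0, 1], 0],
    [[0, 0, 0], [0, 0, 0], 0]
  ]
}}

```text
time_s: 10.4
ee_pos: [0.5759, 0.111, 0.2368]
orientation: [-2.48, -1.927, -0.005]
force: [0.3, 2.5, 2.3]
grip_width: 0.005
```

>>> {"op": "send_rows", "data": {
  "commands": [
    [[0, 0, 0], [-2, 0, 0], 0],
    [[0, 0, 0], [-2, 0, 0], 0],
    [[0, 0, 0], [-2, 0, 0], 0],
    [[0, 0, 0], [-2, 0, 1], 0],
    [[0, 0, 0], [0, 0, 0], 0]
  ]
}}

```text
time_s: 10.82
ee_pos: [0.5737, 0.1023, 0.2355]
orientation: [-2.48, -1.927, -0.005]
force: [0.7, 1.9, 1.8]
grip_width: -0.002
```

```bash
python3 -c "
from h import *
go((-.00,-.017),.236)
i=viewer.snapshot('wrist'); k=viewer.snapshot('side')
cv2.imwrite('pics/w5r.png',i);cv2.imwrite('pics/s5r.png',k)
a=cv2.resize(i,(440,330));b=cv2.resize(k[170:290,230:360],(360,330),interpolation=2)
cv2.imwrite('pics/w5.png',np.hstack([a,b]))"
```

```text
t 10.82 local [ 0.5 -5.1] z 0.2355 move [-11.9  -0.5  -0.5] turn [ 0.09 -0.16  0.01] F [0.2 2.1] 1.8 grip -0.0
```

View pics/w5.png

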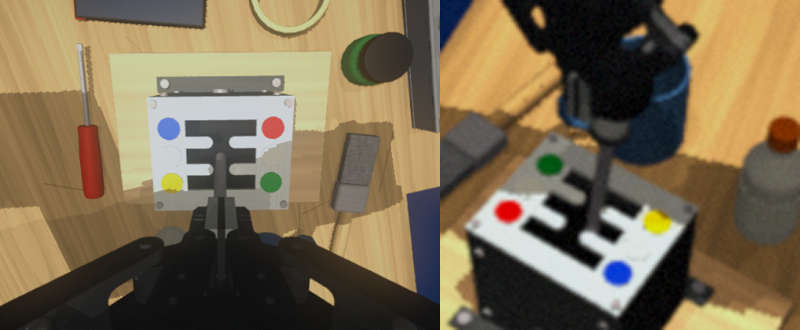

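The rod stands in the cross channel between the tongues, leaning to -y. I keep pushing until the channel end is felt.

>>> {"op": "send_rows", "data": {
  "commands": [
    [[0, 0, 0], [-2, 0, 0], 0],
    [[0, 0, 0], [-2, 0, 0], 0],
    [[0, 0, 0], [-2, 0, 0], 0],
    [[0, 0, 0], [-2, 0, 1], 0],
    [[0, 0, 0], [0, 0, 0], 0]
  ]
}}

```text
time_s: 11.33
ee_pos: [0.5716, 0.0942, 0.2342]
orientation: [-2.48, -1.927, -0.005]
force: [0.2, 1.4, 1.8]
grip_width: 0.003
```

>>> {"op": "send_rows", "data": {
  "commands": [
    [[0, 0, 0], [-2, 0, 0], 0],
    [[0, 0, 0], [-1.5, 0, 0], 0],
    [[0, 0, 0], [0, 0, 0], 0]
  ]
}}

```text
time_s: 11.58
ee_pos: [0.5705, 0.0903, 0.234]
orientation: [-2.48, -1.927, -0.004]
force: [1.8, 2.1, -0.2]
grip_width: -0.001
```

>>> {"op": "send_rows", "data": {
  "commands": [
    [[0, 0, 0], [-1.5, 0, 0], 0],
    [[0, 0, 0], [0, 0, 0], 0]
  ]
}}

```text
time_s: 11.75
ee_pos: [0.5701, 0.0887, 0.2338]
orientation: [-2.48, -1.927, -0.004]
force: [0.8, 1.3, -0.7]
grip_width: -0.001
```

```bash
python3 -c "
from h import *
go((-.00,-.020),.236)"
```

```text
t 11.75 local [  0.3 -19.1] z 0.2338 move [-0.9 -0.3 -2.2] turn [ 0.03 -0.16  0.02] F [0.4 1.4] -0.7 grip -0.0
```

>>> {"op": "send_rows", "data": {
  "commands": [
    [[0, 0, 0], [-1.5, 0, 0], 0],
    [[0, 0, 0], [0, 0, 0], 0]
  ]
}}

```text
time_s: 11.92
ee_pos: [0.5696, 0.0872, 0.2337]
orientation: [-2.479, -1.927, -0.004]
force: [1.1, 2.6, 0.0]
grip_width: -0.001
```

>>> {"op": "send_rows", "data": {
  "commands": [
    [[0, 0, 0], [-1.5, 0, 0], 0],
    [[0, 0, 0], [0, 0, 0], 0]
  ]
}}

```text
time_s: 12.08
ee_pos: [0.5693, 0.0859, 0.2337]
orientation: [-2.479, -1.927, -0.005]
force: [1.6, 3.8, 1.5]
grip_width: 0.001
```

```bash
python3 -c "
from h import *
go((-.00,-.020),.236)
i=viewer.snapshot('wrist'); k=viewer.snapshot('side')
a=cv2.resize(i[140:320,150:420],(480,320),interpolation=2);b=cv2.resize(k[170:290,230:350],(320,320),interpolation=2)
cv2.imwrite('pics/w6.png',np.hstack([a,b]))"
```

```text
t 12.08 local [  0.3 -22. ] z 0.2337 move [ 2.  -0.3 -2.3] turn [ 0.02 -0.2   0.04] F [0.6 4.1] 1.5 grip 0.0
```

View pics/w6.png

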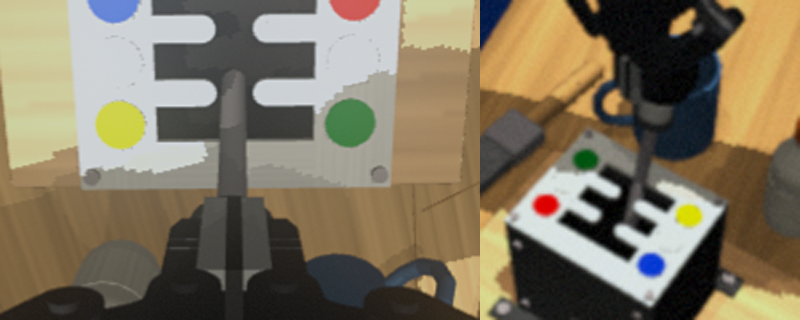

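>>> {"op": "send_rows", "data": {
  "commands": [
    [[0, 0, 0], [-2, 0, 0], 0],
    [[0, 0, 0], [0, 0, 0], 0]
  ]
}}

```text
time_s: 12.35
ee_pos: [0.569, 0.085, 0.2337]
orientation: [-2.477, -1.927, -0.007]
force: [2.3, 5.4, -0.8]
grip_width: 0.002
```

>>> {"op": "send_rows", "data": {
  "commands": [
    [[0, 0, 0], [5, 0, 0], 0],
    [[0, 0, 0], [20, 0, 0], 0],
    [[0, 0, 0], [20, 0, -10], 0],
    [[0, 0, 0], [0, 0, -20], 0],
    [[0, 0, 0], [0, 0, -20], 0],
    [[0, 0, 0], [0, 0, -5], 0],
    [[0, 0, 0], [0, 0, 0], 0],
    [[0, 0, 0], [0, 0, 0], 0]
  ]
}}

```text
time_s: 13.02
ee_pos: [0.5791, 0.1291, 0.2889]
orientation: [-2.481, -1.926, 0.005]
force: [-0.2, 0.2, -0.4]
grip_width: 0.005
```

```bash
python3 -c "
from h import *
go((.07,-.052),.236)
i=viewer.snapshot('wrist'); k=viewer.snapshot('side')
cv2.imwrite('pics/w7r.png',i);cv2.imwrite('pics/s7r.png',k)
a=cv2.resize(i,(480,360));b=cv2.resize(k[170:290,240:350],(320,360),interpolation=2)
cv2.imwrite('pics/w7.png',np.hstack([a,b]))"
```

```text
t 13.02 local [-0.9 22.3] z 0.2889 move [-74.1  71.1  52.8] turn [-0.17  0.11 -0.03] F [-0.2  0.1] -0.4 grip 0.01
```

View pics/w7.png

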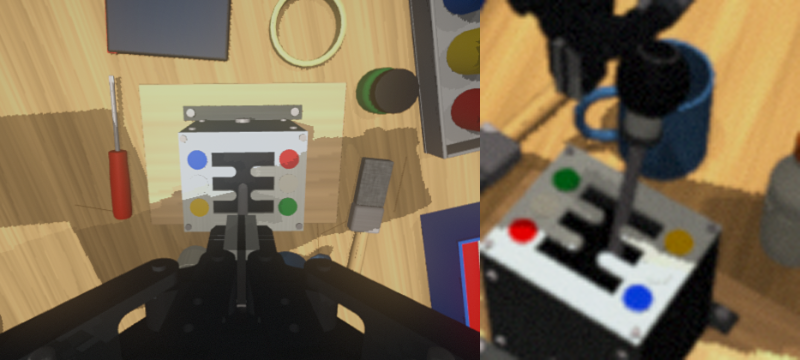

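The end was felt (5.4 N at 1 mm of extra travel). The side view shows the knob at about (298.8,197.3). I check its position, then go round to the +x side.

```bash
python3 -c "
from h import *
print(loc(plane(ray('side',(298.8,197.3)),.233)).round(4))"
```

```text
[-0.0034 -0.0499]
```

>>> {"op": "send_rows", "data": {
  "commands": [
    [[0, 0, 0], [0, 20, -3], 0],
    [[0, 0, 0], [0, 25, 0], 0],
    [[0, 0, 0], [-10, 22, 0], 0],
    [[0, 0, 0], [-25, 0, 0], 0],
    [[0, 0, 0], [-25, 0, 0], 0],
    [[0, 0, 0], [-12, 0, 0], 0],
    [[0, 0, 0], [0, 0, 0], 0],
    [[0, 0, 0], [0, 0, 0], 0]
  ]
}}

```text
time_s: 13.78
ee_pos: [0.6256, 0.0382, 0.2839]
orientation: [-2.476, -1.92, 0.02]
force: [0.0, 0.5, 0.9]
grip_width: 0.001
```

```bash
python3 -c "
from h import *
go((.07,-.052),.236)"
```

```text
t 13.78 local [ 66.6 -54.3] z 0.2839 move [ 2.5  4.1 47.9] turn [-0.8   0.29 -0.08] F [-0.1  0.5] 0.9 grip 0.0
```

>>> {"op": "send_rows", "data": {
  "commands": [
    [[-0.8, 0.3, 0], [2, 2, 14], 0],
    [[0, 0, 0], [0, 0, 14], 0],
    [[0, 0, 0], [0, 0, 13], 0],
    [[0, 0, 0], [0, 0, 5], 0],
    [[0, 0, 0], [0, 0, 0], 0]
  ]
}}

```text
time_s: 14.2
ee_pos: [0.6276, 0.0433, 0.236]
orientation: [-2.481, -1.927, -0.002]
force: [-1.0, 0.6, 0.9]
grip_width: 0.001
```

>>> {"op": "send_rows", "data": {
  "commands": [
    [[0, 0, 0], [0, -6, 0], 0],
    [[0, 0, 0], [0, -6, 0], 0],
    [[0, 0, 0], [0, -6, 0], 0],
    [[0, 0, 0], [0, -6, 0], 0],
    [[0, 0, 0], [0, -4, 0], 0],
    [[0, 0, 0], [0, 0, 0], 0]
  ]
}}

```text
time_s: 14.7
ee_pos: [0.5978, 0.0525, 0.2384]
orientation: [2.479, 1.928, 0.005]
force: [-0.3, 0.5, 0.1]
grip_width: -0.001
```

```bash
python3 -c "
from h import *
go((-.025,-.052),.234)"
```

```text
t 14.7 local [ 36.2 -47.3] z 0.2384 move [ -4.6 -61.2   4.2] turn [ 0.18 -0.11  0.09] F [-0.4  0.4] 0.1 grip -0.0
```

>>> {"op": "send_rows", "data": {
  "commands": [
    [[0, 0, 0], [-4, -2, 4], 0],
    [[0, 0, 0], [0, -2, 0], 0],
    [[0, 0, 0], [0, -2, 0], 0],
    [[0, 0, 0], [0, -2, 0], 0],
    [[0, 0, 0], [0, 0, 0], 0]
  ]
}}

```text
time_s: 15.12
ee_pos: [0.589, 0.05, 0.2348]
orientation: [2.478, 1.927, 0.008]
force: [1.9, 0.0, -0.3]
grip_width: 0.0
```

>>> {"op": "send_rows", "data": {
  "commands": [
    [[0, 0, 0], [0, -2, 0], 0],
    [[0, 0, 0], [0, -2, 0], 0],
    [[0, 0, 0], [0, -2, 0], 0],
    [[0, 0, 0], [0, -2, 0], 0],
    [[0, 0, 0], [0, -2, 0], 0],
    [[0, 0, 0], [0, 0, 0], 0]
  ]
}}

```text
time_s: 15.62
ee_pos: [0.5801, 0.0523, 0.2353]
orientation: [2.476, 1.924, 0.012]
force: [3.1, -1.7, 0.3]
grip_width: -0.002
```

```bash
python3 -c "
from h import *
go((-.025,-.052),.234)"
```

```text
t 15.62 local [ 19.  -51.9] z 0.2353 move [ -0.  -44.    0.9] turn [ 0.52 -0.14  0.04] F [ 3.5 -0.9] 0.3 grip -0.0
```

Contact; 3.5 N along -x. I continue down the slot, lowering slightly.

>>> {"op": "send_rows", "data": {
  "commands": [
    [[0.3, 0, 0], [0, -3, 0.5], 0],
    [[0, 0, 0], [0, -3, 0.5], 0],
    [[0, 0, 0], [0, -3, 0.5], 0],
    [[0, 0, 0], [0, -3, 0.5], 0],
    [[0, 0, 0], [0, 0, 0], 0]
  ]
}}

```text
time_s: 16.03
ee_pos: [0.5686, 0.055, 0.2351]
orientation: [2.477, 1.925, 0.01]
force: [1.6, -0.2, 1.5]
grip_width: -0.001
```

>>> {"op": "send_rows", "data": {
  "commands": [
    [[0, 0, 0], [0, -3, 0.5], 0],
    [[0, 0, 0], [0, -3, 0.5], 0],
    [[0, 0, 0], [0, -3, 0.5], 0],
    [[0, 0, 0], [0, -3, 0.5], 0],
    [[0, 0, 0], [0, 0, 0], 0]
  ]
}}

```text
time_s: 16.45
ee_pos: [0.5565, 0.0582, 0.2344]
orientation: [2.475, 1.923, 0.014]
force: [1.3, -0.3, 2.9]
grip_width: 0.0
```

```bash
python3 -c "
from h import *
go((-.025,-.052),.228)"
```

```text
t 16.45 local [ -5.3 -52. ] z 0.2344 move [ -0.  -19.8   6.1] turn [ 0.62 -0.17  0.02] F [ 1.3 -0. ] 2.9 grip 0.0
```

>>> {"op": "send_rows", "data": {
  "commands": [
    [[0.5, 0, 0], [0, -3, 1], 0],
    [[0, 0, 0], [0, -3, 1], 0],
    [[0, 0, 0], [0, -3, 1], 0],
    [[0, 0, 0], [0, -3, 1], 0],
    [[0, 0, 0], [0, 0, 0], 0]
  ]
}}

```text
time_s: 16.87
ee_pos: [0.5454, 0.0613, 0.233]
orientation: [2.478, 1.925, 0.012]
force: [1.8, -0.1, 3.1]
grip_width: -0.001
```

>>> {"op": "send_rows", "data": {
  "commands": [
    [[0, 0, 0], [0, -2, 0.5], 0],
    [[0, 0, 0], [0, -2, 0.5], 0],
    [[0, 0, 0], [0, 0, 0], 0]
  ]
}}

```text
time_s: 17.12
ee_pos: [0.5413, 0.0626, 0.2324]
orientation: [2.478, 1.925, 0.013]
force: [1.6, -0.4, 3.8]
grip_width: -0.002
```

>>> {"op": "send_rows", "data": {
  "commands": [
    [[0, 0, 0], [0, -2, 0.5], 0],
    [[0, 0, 0], [0, 0, 0], 0]
  ]
}}

```text
time_s: 17.28
ee_pos: [0.5394, 0.0631, 0.2321]
orientation: [2.478, 1.925, 0.014]
force: [3.1, -1.1, 4.3]
grip_width: 0.005
```

```bash
python3 -c "
from h import *
go((-.025,-.052),.228)"
```

```text
t 17.28 local [-23.  -51.5] z 0.2321 move [-0.5 -2.   4.1] turn [ 0.5  -0.27  0.01] F [ 3.3 -0.3] 4.3 grip 0.0
```

>>> {"op": "send_rows", "data": {
  "commands": [
    [[0, 0, 0], [0, -2, 0.5], 0],
    [[0, 0, 0], [0, 0, 0], 0]
  ]
}}

```text
time_s: 17.45
ee_pos: [0.5386, 0.0634, 0.2321]
orientation: [2.476, 1.923, 0.017]
force: [5.3, -1.1, 3.8]
grip_width: 0.003
```

>>> {"op": "send_rows", "data": {
  "commands": [
    [[0, 0, 0], [0, -2, 0.5], 0],
    [[0, 0, 0], [0, 0, 0], 0]
  ]
}}

```text
time_s: 17.62
ee_pos: [0.5384, 0.0635, 0.2322]
orientation: [2.474, 1.921, 0.021]
force: [4.9, -0.9, 2.2]
grip_width: -0.001
```

>>> {"op": "send_rows", "data": {
  "commands": [
    [[0, 0, 0], [0, -2, 0.5], 0],
    [[0, 0, 0], [0, 0, 0], 0]
  ]
}}

```text
time_s: 17.78
ee_pos: [0.5384, 0.0636, 0.2322]
orientation: [2.472, 1.918, 0.026]
force: [4.9, -1.8, 1.9]
grip_width: -0.001
```

```bash
python3 -c "
from h import *
go((-.025,-.052),.228)"
```

```text
t 17.78 local [-24.2 -51.3] z 0.2322 move [-0.7 -0.9  4.2] turn [ 1.15 -0.29 -0.05] F [ 5.2 -0.5] 1.9 grip -0.0
```

It stalls at -24 mm, as expected at the end stop. One firmer nudge, then I back off, rise and check.

>>> {"op": "send_rows", "data": {
  "commands": [
    [[0.5, 0, 0], [0, -5, 0], 0],
    [[0, 0, 0], [0, -4, 0], 0]
  ]
}}

```text
time_s: 17.95
ee_pos: [0.5349, 0.0645, 0.2332]
orientation: [2.471, 1.916, 0.028]
force: [25.6, -6.1, 0.5]
grip_width: -0.001
```

>>> {"op": "send_rows", "data": {
  "commands": [
    [[0, 0, 0], [0, 5, 0], 0],
    [[0.5, 0, 0], [0, 15, 0], 0],
    [[0, 0, 0], [0, 20, 0], 0],
    [[0, 0, 0], [0, 20, -20], 0],
    [[0, 0, 0], [0, 10, -30], 0],
    [[0, 0, 0], [20, 0, -30], 0],
    [[0, 0, 0], [20, 0, -20], 0],
    [[0, 0, 0], [20, 0, 0], 0],
    [[0, 0, 0], [20, 0, 0], 0],
    [[0, 0, 0], [0, 0, 0], 0]
  ]
}}

```text
time_s: 18.78
ee_pos: [0.6176, 0.1264, 0.3317]
orientation: [-2.478, -1.916, 0.008]
force: [-0.6, 0.8, -1.7]
grip_width: -0.0
```

```bash
python3 -c "
from h import *
go((-.025,-.052),.228)
i=viewer.snapshot('wrist'); k=viewer.snapshot('side')
cv2.imwrite('pics/w8r.png',i);cv2.imwrite('pics/s8r.png',k)
a=cv2.resize(i,(400,300));b=cv2.resize(k[170:290,230:390],(400,300),interpolation=2)
cv2.imwrite('pics/w8.png',np.hstack([a,b]))"
```

```text
t 18.78 local [37.  29.1] z 0.3317 move [-81.6 -60.6 104.2] turn [-0.59 -0.09 -0.26] F [-0.8  0.6] -1.7 grip -0.0
```

View pics/w8.png

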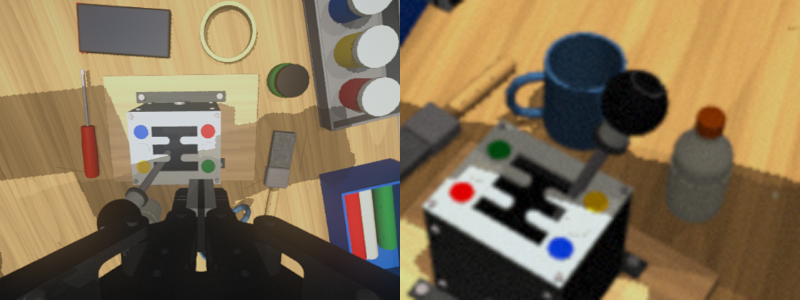

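```bash
python3 -c "
from h import *
p=loc(plane(ray('side',(323.6,210.8)),.227)); print('side knob',p.round(4))
s=telemetry.read_state();T=(np.array(s['ee_pos']),np.array(s['orientation']))
r=ray('wrist',(122*1.4,220*1.4),T); print('wrist',loc(plane(r,.227)).round(4),[np.round(x,4) for x in cross(r,ray('side',(323.6,210.8)))])
g=p*90/195*1.0; print('gate pt',g.round(4),'dist',np.linalg.norm(g-[-.0435,-.024]), 'F',s['force'])
"
```

```text
side knob [-0.0521 -0.0522]
wrist [-0.0469 -0.0539] [array([0.5123, 0.0632, 0.2197]), np.float64(0.0001)]
gate pt [-0.024  -0.0241] dist 0.01946788611456033 F [-0.74051318 -0.33808984  0.81043662]
```

All estimates put the knob at x = -47 to -52 mm (at least -42 is needed), and the arm is clear. Handing in.

```bash
python3 -c "
from station import workorder
print(workorder.finish_job())"
```

```text
the job is handed in; nothing more can be done
None
```

I pushed the lever with shut fingertips into the yellow slot (near right), and it looks fully home. The pushes were +x to the cross channel, -y along it to its end, then -x to the stop. I then backed off and handed in at about 19 s; finish_job gives no verdict.

- **Lever home:** the side camera put the knob at (-52, -52) mm in the shifter's axes. That puts the rod about 19.5 mm from the yellow dot's centre, where the limit is 24 mm.
- **Disagreement:** the wrist view gave -47 mm in x, but the knob was partly hidden there. That still meets the limit.
- **End stop:** the channel end and the slot end were both felt as stalls. The last nudge pressed harder than the rest, with about 26 N measured against the 38 N limit.
- **Other checks:** the lever never went towards the red, blue or green slot. The bystanders I could see in the last pictures appeared unmoved, though I did not measure them. The knob was never pulled up. The arm stood clear at z of about 0.33 m, with only noise on the force reading.

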